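# Close up a row of cartons in the packing jig

## Task

The grip of the packing jig's sliding follower has come off: push the loose rubber grip sleeve fully home on the follower's upright stub before sliding anything. Then, holding the sleeve, slide the follower along its track until the three cartons in the jig are closed up snugly against the end fence with no gaps left, gently enough not to crush them, and leave it there with the sleeve still fully on. Do not push the follower or the cartons with the gripper itself, and leave the spare carton and the other things on the counter alone.

Things in the scene. Friction and masses are not known exactly. Their poses are not given: they have to be found in the camera images.
- jig: fixed plywood board, 8 mm thick, spanning x -45 to 120, y -160 to 160 mm about its origin, which lies on the table top under the middle of the carton channel. The channel runs along y at x = 0 between two wooden rails (inner faces x = -29 and 29 mm, 10 mm thick, tops 28 mm above the table). The spare carton stands on the board at x about 85, y about -90 mm.
- fence_face (a point): middle of the end fence's inner face, at jig y = -140 mm; the fence is 60 mm tall above the board, and the row is to be closed up against it
- follower (a joint): travel in m of the wooden follower along the jig's -y axis, towards the fence; 0 = fully back, 0.115 = end of its track. Some 3 N moves it and it stays where it is left.
- push_face (a point): middle of the follower's front face, which meets the cartons (plate 50 mm wide, 8 mm thick, top 61 mm above the table); its normal is the jig's -y axis. Behind the plate is a block 50 mm wide and 84 mm long, top 37 mm above the table, which carries the stub.
- stub_foot (a point): foot of the follower's upright round steel stub, on the block's top, 37 mm above the table and 50 mm behind the push face; the stub is 16 mm in diameter and 22 mm tall, its top 4 mm tapered
- sleeve: loose stiff dark rubber tube, not slippery, 28 mm outer diameter, 18 mm bore right through, 45 mm tall, standing upright on the table; origin at the centre of its lower end, z along its axis. Fully home its lower end rests on the block and its origin is at stub_foot.
- carton_a: small paper carton, 52 mm wide across the row, 70 mm tall, between 25 and 51 mm deep along the row (the four depths all differ and are not marked); origin at the centre of its underside, y along the row; any three of the four cartons stand in the channel, in any order, and the fourth is the spare
- carton_b: small paper carton, 52 mm wide across the row, 70 mm tall, between 25 and 51 mm deep along the row (the four depths all differ and are not marked); origin at the centre of its underside, y along the row
- carton_c: small paper carton, 52 mm wide across the row, 70 mm tall, between 25 and 51 mm deep along the row (the four depths all differ and are not marked); origin at the centre of its underside, y along the row
- carton_d: small paper carton, 52 mm wide across the row, 70 mm tall, between 25 and 51 mm deep along the row (the four depths all differ and are not marked); origin at the centre of its underside, y along the row
- stick_jar: small amber jar, 48 mm across, 85 mm tall; bystander, origin at the centre of its underside
- tin_low: plain steel tin, 48 mm across, 50 mm tall; bystander, origin at the centre of its underside
- brush: hand brush lying down, 170 mm long; bystander, origin at the centre of its underside
- brass_bowl: brass bowl, 100 mm across, 40 mm tall; bystander, origin at the centre of its underside
- red_jar: glass jar with a red cap, 84 mm across, 140 mm tall; bystander, origin at the centre of its underside
- tin_tall: labelled can, 52 mm across, 80 mm tall; bystander, origin at the centre of its underside
Mind the look-alikes: they are no part of the job. What is shaped like the carton_b but green or turquoise is not meant.

How it is judged:
By the outcome, as a careful person would: the job done as asked, in the order asked, and still so for the second after the job is handed in, with the robot touching nothing.
It also fails if it takes over 45 s, if anything falls off the work surface, if the arm or the gripper's body presses on something with over 40 N, if the wrist force passes 120 N, or if a joint passes its speed limit or range.

## Robot

A 7-joint arm with a two-finger parallel gripper is mounted at the origin on the work surface. World frame = base frame: x ahead of the robot, y to its left, z up, the work surface at z = 0. Lengths are in m, angles in degrees, forces in N, time in s.
With the tool pointing down it reaches from about 0.35 to 0.9 m from the base axis. Payload 19.9 kg.
Tool frame: the origin (TCP) lies at the very end of the fingers, on their centre line; the grasp point (between the pads) lies 19 mm behind it; z points along the fingers, y is the line along which they close (so a half turn about z gives the same grasp; the last joint's range is limited). The gripper opens to 85 mm and grips with 20 to 120 N. Pads are 22 mm wide; open, the fingers measure 114 mm over their backs; the gripper's body (76 mm by 85 mm) begins 54 mm behind the grasp point. The pads swing forward as they close: fully open they stand 13 mm farther back than shut.
Start: joints at [-73.826, 23.915, -0.59, 92.452, 0.269, 63.638, -3.037], TCP at [0.199, 0.593, 0.231] pointing down, gripper open.
Joint ranges: [-161.28, 161.28], [-22.2, 115.67], [-73.04, 71.86], [3.21, 147.25], [-68.34, 248.33], [10.77, 114.83], [-161.83, 161.83]. Speed limits (degrees/s): [108.29, 108.29, 136.94, 136.94, 172.46, 172.46, 172.46].

## Interface

Orientations are given as [roll, pitch, yaw] about the fixed x, y, z axes, in that order (R = Rz(yaw) Ry(pitch) Rx(roll)).
In Python, from workcell import robot, hand, get_image, camera_model, ticket gives the robot as it stands. The module is installed in compiled form; this text tells all that it offers. Calls block until the motion is done:
- robot.move_pose(position, orientation): joint-space move of the TCP to a pose.
- robot.move_linear(position, velocity=0.15, attitude=None): straight line of the TCP; attitude=None keeps the orientation; velocity is the mean speed in m/s.
- robot.goto_joints(angles): joint-space move.
- hand.set_gripper(opening, effort=None): finger opening in m; effort is the grip in N (None keeps the last); returns when the fingers have stopped.
- robot.hold(seconds).
- robot.ik(position, orientation): joint angles nearest the present ones, or None.
- get_image(name): name is "scene" or "top" or "wrist"; returns the picture (480x640x3 uint8, blue, green, red); there is no depth.
- camera_model(name): a dict with "K" (3x3 intrinsics, pixels), "cam_to_world" (4x4, takes a point from camera to world coordinates). Camera axes: x right, y down, z forward; pixel columns grow to the right and rows downward; lengths in m; the calibration is good to about 2 mm. The wrist camera is an equidistant fisheye: a pixel r from the principal point sees the ray r / f radians off the axis. A picture is of the moment at which its call begins: read the wrist's pose just before it. camera_model takes no time and is no camera call; for the wrist camera it gives the pose at the moment of the call.
A pose or a line that the arm cannot do raises robot.MotionError and nothing moves.
- ticket.hand_in(): hands the job in; it is judged then, once.
Readings, each from a call of its own:
- robot.read_clock(): time.
- robot.read_joint_positions(): joint angles.
- robot.read_dq(): joint speeds.
- robot.read_joint_torque(): joint torques, N m.
- robot.read_tool_pos(): TCP position.
- robot.read_orientation(): TCP orientation.
- robot.read_wrist_force(): force on the tool from outside, world axes, zero at the start.
- robot.read_ft_torque(): the same for the moment, N m.
- robot.read_gripper_width(): finger opening in m.
- robot.read_finger_force(): force on a finger pad.
Only numpy, scipy, OpenCV 4.12 (cv2) and the standard library are available. Lean on these libraries where they do the work, as an engineer would, in place of code of your own. Each camera call takes 0.05 s, during which the arm holds its last target. There are 200 camera calls.

## Working session

There is one attempt and no reset: what is moved stays moved. The work goes in short steps, each a Python script; the robot and the scene stay as the last script left them, time stands still between calls to the robot, and variables do not carry over. Pictures are saved under pics/ and viewed, at most 10 in all, crops included, and the job is handed in when it is done.

```bash
mkdir -p pics; python3 - <<'E'
from workcell import robot, hand, get_image, camera_model, ticket
import cv2, numpy as np
for n in ("scene","top"):
    cv2.imwrite(f"pics/{n}0.png",get_image(n)); m=camera_model(n); print(n,np.round(m["K"],1).tolist(),np.round(m["cam_to_world"],3).tolist())
print(robot.read_clock(),robot.read_orientation())
E
```

```text
scene [[470.8, 0.0, 314.6], [0.0, 470.8, 240.2], [0.0, 0.0, 1.0]] [[0.883, 0.392, -0.259, 0.815], [0.469, -0.718, 0.514, -0.558], [0.015, -0.576, -0.818, 0.935], [0.0, 0.0, 0.0, 1.0]]
top [[464.5, 0.0, 330.4], [0.0, 464.5, 240.1], [0.0, 0.0, 1.0]] [[-0.004, -0.995, 0.104, 0.396], [-1.0, 0.002, -0.014, -0.007], [0.013, -0.104, -0.994, 1.331], [0.0, 0.0, 0.0, 1.0]]
0.1 [-1.79934865e+02  6.38366629e-03  1.61446710e+02]
```

View pics/top0.png

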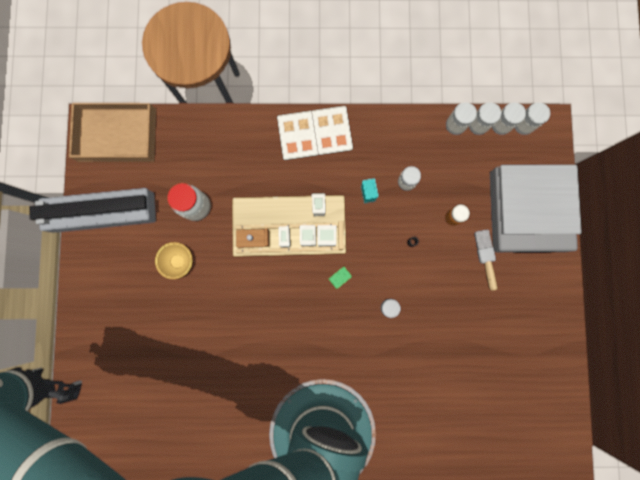

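View pics/scene0.png

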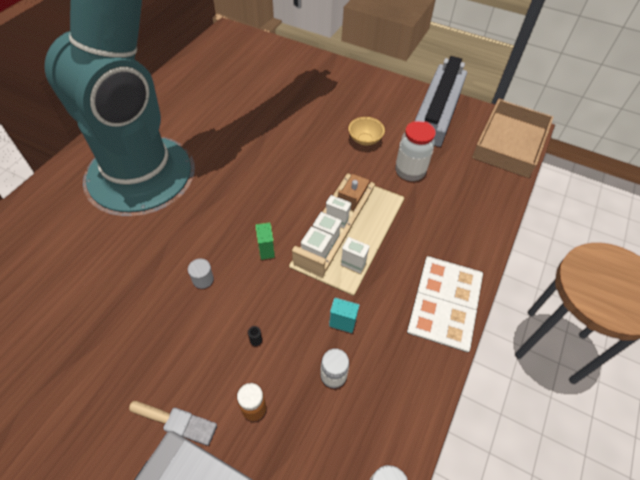

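The top view shows the sleeve as a dark ring at (412,241), which is (255,337) in the scene view. The stub is on the brown follower at about (250,237), with the fence at the right end of the jig near (345,236). For the sleeve, the possible mix-ups are the jars at (459,214) and (410,178) and the tin at (391,309). None of these is dark or ring-shaped. The green carton (340,278) and the turquoise one (370,190) are decoys.

```bash
cat > h.py <<'E'
from workcell import robot, hand, get_image, camera_model, ticket
import cv2, numpy as np
def ray(name,uv,m=None):
    m=m or camera_model(name);K=m["K"];T=np.array(m["cam_to_world"])
    x=(uv[0]-K[0][2])/K[0][0];y=(uv[1]-K[1][2])/K[1][1]
    if name=="wrist":
        r=np.hypot(x,y);s=np.sin(r)/r if r>1e-9 else 1;d=np.array([x*s,y*s,np.cos(r)])
    else: d=np.array([x,y,1.])
    return T[:3,3],T[:3,:3]@d
def onz(name,uv,z,m=None):
    o,d=ray(name,uv,m);return o+d*(z-o[2])/d[2]
def proj_wrist(p,m):
    K=m["K"];q=np.linalg.inv(np.array(m["cam_to_world"]))@np.r_[p,1];r=np.hypot(q[0],q[1]);th=np.arctan2(r,q[2])
    return np.array([K[0][2]+K[0][0]*th*q[0]/r,K[1][2]+K[1][1]*th*q[1]/r])
E
python3 - <<'E'
from h import *
t=cv2.imread("pics/top0.png");s=cv2.imread("pics/scene0.png")
def blob(im,box):
    x0,y0,x1,y1=box;c=im[y0:y1,x0:x1];m=(c.max(2)<45).astype(np.uint8)
    ys,xs=np.nonzero(m);return xs.min()+x0,xs.max()+x0,ys.min()+y0,ys.max()+y0,xs.mean()+x0,ys.mean()+y0
b=blob(t,(398,228,426,256));print(b,onz("top",b[4:],.045),onz("top",b[4:],.03))
b=blob(s,(240,320,272,352));print(b,onz("scene",b[4:],.0225))
# board
hsv=cv2.cvtColor(t,cv2.COLOR_BGR2HSV);print(hsv[225,270],hsv[205,270],hsv[215,400])
m=cv2.inRange(hsv,(12,60,150),(30,160,255));m[:,:225]=0;m[:,355:]=0;m[:188]=0;m[265:]=0
c=max(cv2.findContours(m,0,2)[0],key=cv2.contourArea);bx=cv2.boxPoints(cv2.minAreaRect(c));print(bx)
for p in bx: print(onz("top",p,.008))
print("stub",onz("top",(250,237.5),.059))
cv2.imwrite("pics/c1.png",np.hstack([cv2.resize(t[185:265,225:355],None,fx=4,fy=4,interpolation=2),cv2.resize(t[221:261,392:432],(320,320),interpolation=2)]))
m=camera_model("wrist");print(np.round(m["K"],1).tolist(),np.round(m["cam_to_world"],3).tolist())
E
```

```text
(np.int64(408), np.int64(416), np.int64(238), np.int64(245), np.float64(412.3809523809524), np.float64(241.04761904761904)) [ 0.52812933 -0.25347866  0.045     ] [ 0.52966647 -0.25635115  0.03      ]
(np.int64(250), np.int64(261), np.int64(327), np.int64(345), np.float64(254.96575342465752), np.float64(336.6095890410959)) [ 0.53182281 -0.2587038   0.0225    ]
[ 19  79 230] [ 21  70 236] [ 10 145 121]
[[230.66838 197.0699 ]
 [344.2658  194.26503]
 [345.72687 253.43883]
 [232.12946 256.2437 ]]
[0.66075637 0.26203539 0.008     ]
[ 0.66860485 -0.06586583  0.008     ]
[ 0.49680624 -0.0688434   0.008     ]
[0.48972748 0.25472293 0.008     ]
stub [0.5376197  0.19656377 0.059     ]
[[371.6, 0.0, 324.8], [0.0, 371.6, 235.7], [0.0, 0.0, 1.0]] [[0.318, 0.9, 0.297, 0.124], [0.948, -0.302, -0.1, 0.618], [-0.0, 0.314, -0.95, 0.373], [0.0, 0.0, 0.0, 1.0]]
```

View pics/c1.png

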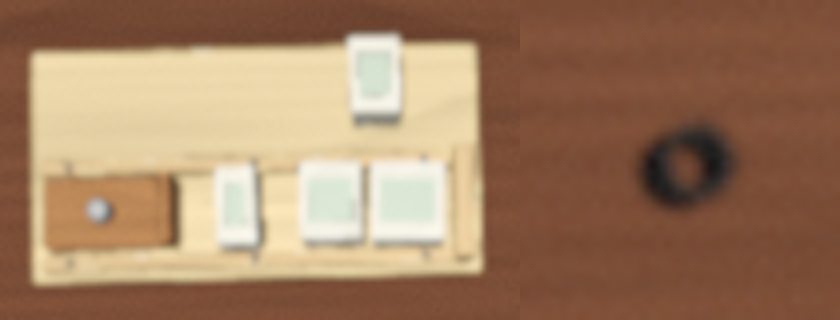

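```bash
python3 - <<'E'
from h import *
for p in ([.531,-.256,.13],[.5376,.197,.13]):
    for yaw in (91.3,-88.7,1.3,181.3):
        q=robot.ik(p,[180,0,yaw]); print(p[1],yaw,None if q is None else np.round(q,1))
robot.move_pose([.531,-.256,.15],[180,0,91.3])
m=camera_model("wrist");im=get_image("wrist");cv2.imwrite("pics/w1.png",im)
np.save("w1.npy",m["cam_to_world"])
print(robot.read_clock(),robot.read_tool_pos(),proj_wrist([.531,-.256,.045],m))
E
```

```text
-0.256 91.3 [-14.   36.3  50.6 104.  -33.5  56.   52. ]
-0.256 -88.7 [ -20.3   42.7   62.   104.1  -43.3   60.8 -120.2]
-0.256 1.3 [-12.9  35.5  48.7 103.9 -32.   55.4 -39.2]
-0.256 181.3 [-11.3  34.5  46.2 103.9 -30.   54.7 139.2]
0.197 91.3 [-45.1  27.6  28.1 105.9 -16.5  50.4  -7.8]
0.197 -88.7 [-17.9  25.5  -6.7 105.    3.8  49.8 154.9]
0.197 1.3 [-50.8  29.4  35.9 106.1 -21.6  51.4 -93.4]
0.197 181.3 [-31.7  25.6  10.7 105.5  -6.1  49.5  73.3]
3.35 [ 0.53131486 -0.2554053   0.14995574] [322.45519376 235.29156803]
```

View pics/w1.png

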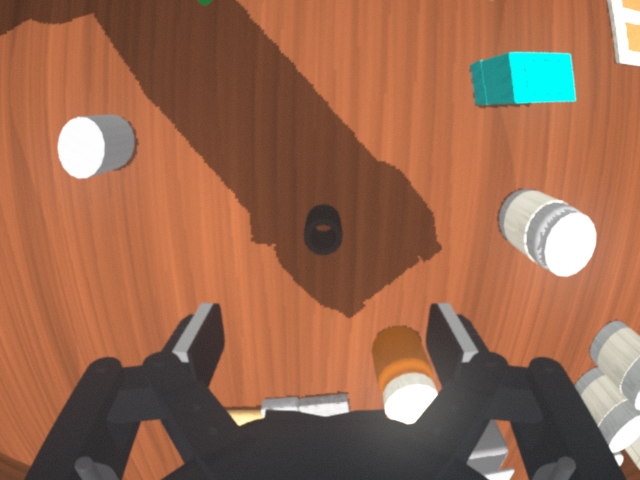

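The sleeve shows up in the wrist view at (323,234), within 1 px of the predicted position, so the estimate holds. The stick jar at (400,370) is clear of the fingers. I'll squeeze first along y to centre the sleeve, then grip along x.

```bash
python3 - <<'E'
from h import *
X,Y=.531,-.256
hand.set_gripper(.06,20)
robot.move_pose([X,Y,.10],[180,0,1.3])
robot.move_linear([X,Y,.016],.12); print(robot.read_tool_pos(),robot.read_wrist_force())
hand.set_gripper(0.0,20); print(robot.read_gripper_width(),robot.read_finger_force(),robot.read_clock())
hand.set_gripper(.06)
robot.move_linear([X,Y,.07],.12)
robot.move_pose([X,Y,.07],[180,0,91.3])
robot.move_linear([X,Y,.016],.12); robot.hold(.2);print(robot.read_tool_pos(),robot.read_orientation())
hand.set_gripper(0.0,60); print(robot.read_gripper_width(),robot.read_finger_force(),robot.read_clock(),robot.read_tool_pos())
robot.move_linear([X,Y,.13],.15);print(robot.read_gripper_width(),robot.read_wrist_force())
m=camera_model("wrist");cv2.imwrite("pics/w2.png",get_image("wrist"));np.save("w2.npy",m["cam_to_world"]);print(robot.read_clock())
# next: view of the stub from behind it, high
robot.move_pose([.5376,.247,.20],[180,0,91.3]);robot.hold(.2)
m=camera_model("wrist");im=get_image("wrist");cv2.imwrite("pics/w3.png",im);np.save("w3.npy",m["cam_to_world"])
print(robot.read_clock(),robot.read_tool_pos(),proj_wrist([.5376,.197,.059],m))
E
```

```text
[ 0.53122348 -0.25634747  0.01656028] [-0.37307653  0.32536272  0.27223939]
0.027475844774966975 19.343554358929396 6.1833
[ 0.53139986 -0.25613242  0.01668868] [1.79941291e+02 1.77576162e-02 9.13008841e+01]
0.026518124175781282 58.684237003326416 9.6833 [ 0.53121146 -0.25604932  0.01649858]
0.025811397919557742 [-0.13430776  0.00488089 -0.80614925]
10.6417
12.7333 [0.53781835 0.24643115 0.19997661] [321.69747311 276.98951129]
```

View pics/w3.png

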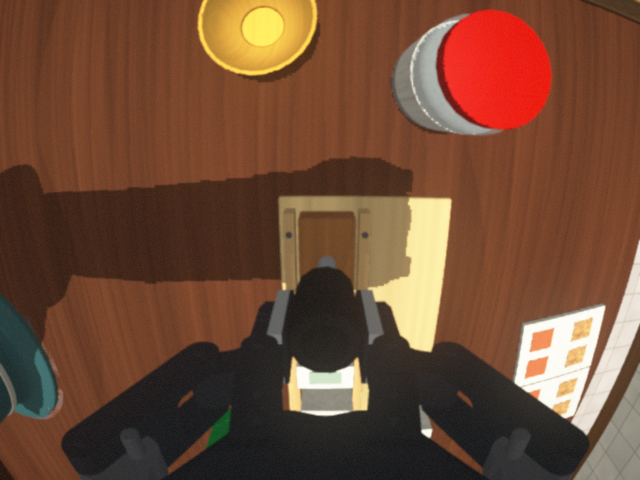

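The held sleeve, dark at (325,310), partly hides the stub at (327,265). I'll move back towards the fence so the stub comes into view above it.

```bash
python3 - <<'E'
from h import *
robot.move_linear([.5376,.145,.17],.2);robot.hold(.3)
m=camera_model("wrist");im=get_image("wrist");cv2.imwrite("pics/w4.png",im);np.save("w4.npy",m["cam_to_world"])
p=proj_wrist([.5376,.197,.059],m);print(robot.read_clock(),robot.read_tool_pos(),p)
u,v=p.astype(int);c=im[v-60:v+60,u-80:u+80];cv2.imwrite("pics/w4c.png",cv2.resize(c,None,fx=5,fy=5,interpolation=2));print(u-80,v-60)
E
```

```text
13.7667 [0.53760685 0.14554867 0.17003449] [324.74253019 159.96254462]
244 99
```

View pics/w4c.png

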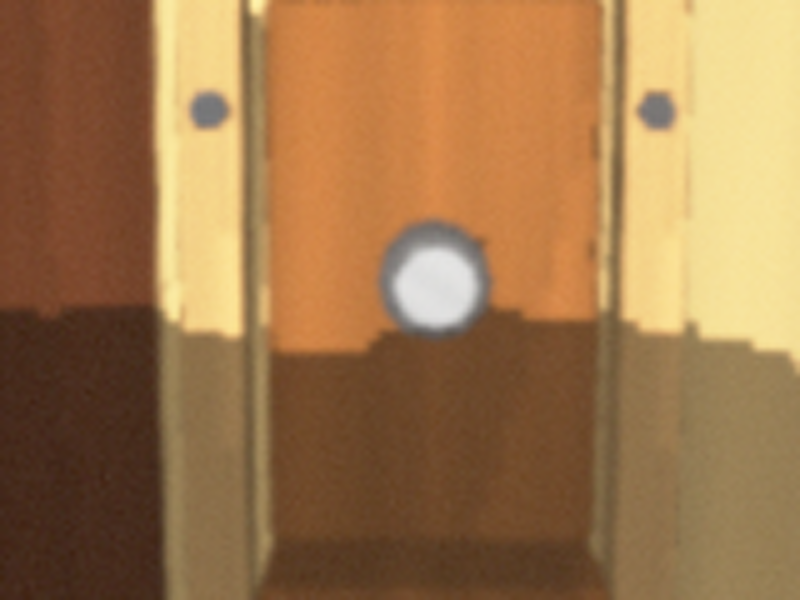

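The stub tip is centred at crop (434,284), which is wrist pixel (330.8,155.8). To check the wrist calibration, I'll compare the lower rim of the held sleeve with where it should appear.

```bash
python3 - <<'E'
from h import *
im=cv2.imread("pics/w4.png");m=dict(K=camera_model("wrist")["K"],cam_to_world=np.load("w4.npy"))
g=im[99:219,244:404].copy().max(2)
ww=((im.min(2)>150)&(cv2.cvtColor(im,cv2.COLOR_BGR2HSV)[...,1]<40));ys,xs=np.nonzero(ww[140:175,315:345]);c=(xs.mean()+315,ys.mean()+140);print("tip",c,len(xs),onz("wrist",c,.059,m))
# pins & rails check: symmetric about channel
for uv in ((244+208/5,99+109/5),(244+657/5,99+109/5)): print(onz("wrist",uv,.028,m))
# sleeve rim
for col in (305,315,325,335,345): print(col,[(int(v),int(im[v,col].max())) for v in range(215,262,3)])
tp=np.array([.5376,.1455,.170])
import math
c_=proj_wrist(tp+[0,.014,-.0165],m);print("rim pred",c_)
for dx in (-.0135,.0135): print(proj_wrist(tp+[dx,.0,-.0165],m))
for row in (290,300,310): print(row,[(u,int(im[row,u].max())) for u in list(range(270,300,3))+list(range(345,385,3))])
cv2.imwrite("pics/w4d.png",cv2.resize(im[200:350,220:430],None,fx=3.8,fy=3.8,interpolation=2))
E
```

```text
tip (np.float64(330.68859649122805), np.float64(155.76754385964912)) 228 [0.54157142 0.19999116 0.059     ]
[0.5074319  0.22314386 0.028     ]
[0.57531749 0.22497191 0.028     ]
305 [(215, 91), (218, 103), (221, 106), (224, 104), (227, 152), (230, 165), (233, 164), (236, 164), (239, 163), (242, 164), (245, 160), (248, 140), (251, 114), (254, 104), (257, 135), (260, 136)]
315 [(215, 86), (218, 102), (221, 106), (224, 101), (227, 144), (230, 159), (233, 159), (236, 157), (239, 158), (242, 159), (245, 157), (248, 142), (251, 116), (254, 103), (257, 136), (260, 134)]
325 [(215, 96), (218, 113), (221, 106), (224, 103), (227, 144), (230, 162), (233, 162), (236, 162), (239, 160), (242, 163), (245, 159), (248, 137), (251, 114), (254, 105), (257, 136), (260, 135)]
335 [(215, 91), (218, 101), (221, 106), (224, 103), (227, 150), (230, 166), (233, 165), (236, 166), (239, 166), (242, 165), (245, 164), (248, 137), (251, 110), (254, 105), (257, 134), (260, 139)]
345 [(215, 89), (218, 106), (221, 108), (224, 105), (227, 150), (230, 164), (233, 161), (236, 161), (239, 165), (242, 162), (245, 162), (2
[... 286 characters left out ...]
348, 36), (351, 42), (354, 133), (357, 96), (360, 97), (363, 116), (366, 114), (369, 114), (372, 121), (375, 140), (378, 149), (381, 153), (384, 160)]
300 [(270, 103), (273, 105), (276, 98), (279, 98), (282, 98), (285, 98), (288, 57), (291, 36), (294, 34), (297, 33), (345, 36), (348, 37), (351, 44), (354, 42), (357, 44), (360, 45), (363, 93), (366, 103), (369, 103), (372, 103), (375, 119), (378, 132), (381, 141), (384, 234)]
310 [(270, 35), (273, 87), (276, 98), (279, 98), (282, 97), (285, 77), (288, 34), (291, 39), (294, 33), (297, 33), (345, 40), (348, 40), (351, 40), (354, 42), (357, 41), (360, 44), (363, 50), (366, 99), (369, 102), (372, 101), (375, 104), (378, 69), (381, 54), (384, 60)]
```

View pics/w4d.png

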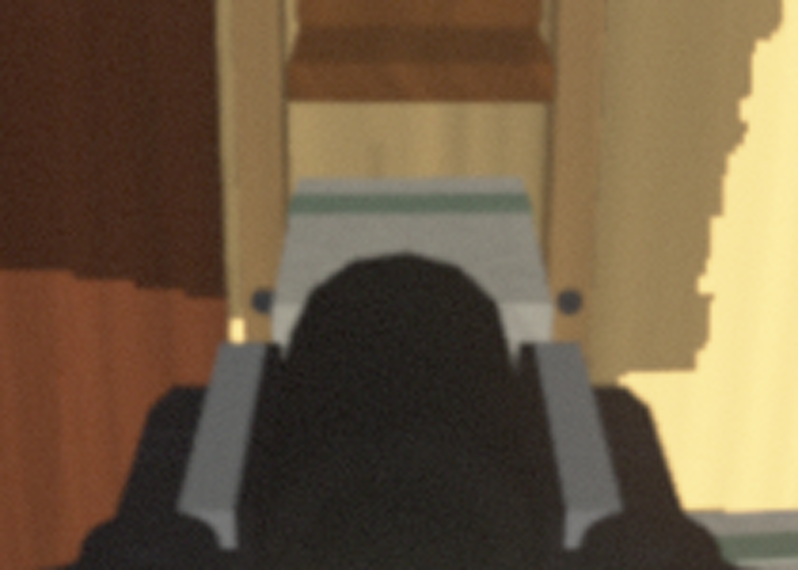

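The sleeve rim appears at wrist pixel (326.6,266.3) against a predicted (322.9,265.1). That means the wrist camera is off by about 1.7 mm in x. I'll bring the sleeve down next to the stub so both are at the same depth and measure them relative to each other.

```bash
python3 - <<'E'
from h import *
robot.move_linear([.5396,.168,.086],.15);robot.hold(.3)
tp=robot.read_tool_pos();print(tp)
m=camera_model("wrist");im=get_image("wrist");cv2.imwrite("pics/w5.png",im);np.save("w5.npy",m["cam_to_world"]);np.save("w5t.npy",tp)
print(robot.read_clock(),proj_wrist([.5398,.2003,.059],m),proj_wrist(tp+[0,.014,-.0165],m))
ww=((im.min(2)>110)&(cv2.cvtColor(im,cv2.COLOR_BGR2HSV)[...,1]<40)).astype(np.uint8)
n,l,s,c=cv2.connectedComponentsWithStats(ww[100:300,200:450])
for i in range(1,n):
    if s[i,4]>40: print(s[i],c[i]+[200,100])
cv2.imwrite("pics/w5c.png",cv2.resize(im[130:310,220:440],None,fx=3.3,fy=3.3,interpolation=2))
E
```

```text
[0.53982013 0.16805244 0.08652748]
14.85 [323.77579907 220.14738522] [322.93273203 264.68917737]
[61 59  9  9 61] [264.57377049 163.01639344]
[186  60   8   8  55] [389.43636364 163.32727273]
```

View pics/w5c.png

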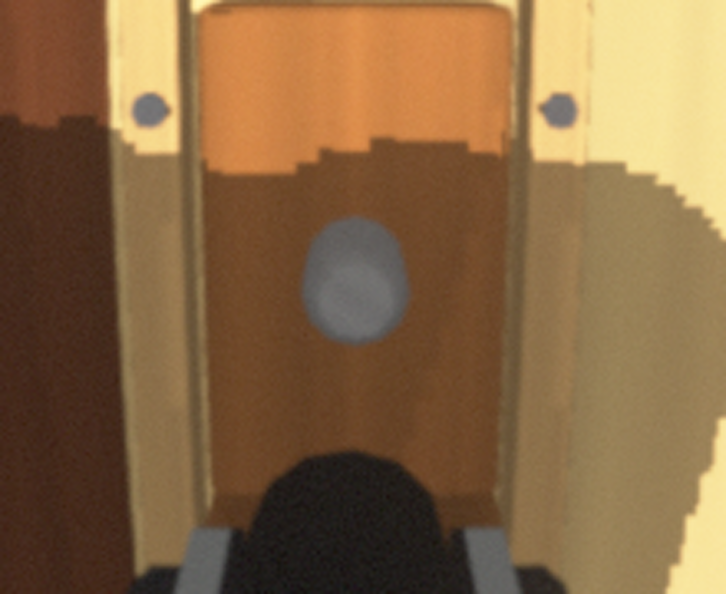

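The sleeve rim is at (326,267), about (+3,+2.3) px from prediction. The stub tip is at (328,222), so corrected it comes to about (.5404,.2005). The 4 mm taper gives roughly ±3 mm of capture. I'll insert it with force monitoring.

```bash
cat > ins.py <<'E'
from h import *
x,y=.5402,.2005
robot.move_linear([x,y,.086],.1);robot.hold(.2);print(robot.read_tool_pos())
f0=robot.read_wrist_force();print("f0",np.round(f0,2))
z=.077
robot.move_linear([x,y,z],.05)
while z>.050:
    z-=.0025
    robot.move_linear([x,y,z],.04); f=robot.read_wrist_force()-f0; t=robot.read_tool_pos()
    print(np.round(z,4),np.round(t,4),np.round(f,1))
    if np.linalg.norm(f[:2])>3: # comply sideways
        d=np.clip(f[:2]*.00008,-.0008,.0008); x+=d[0]; y+=d[1]
    if f[2]>15: break
print(robot.read_clock(),robot.read_gripper_width())
E
python3 ins.py
```

```text
[0.54026357 0.19983761 0.08606297]
f0 [ 0.12  0.15 -0.57]
0.0745 [0.5402 0.2005 0.0744] [-0.1 -0.3 -0.1]
0.072 [0.5401 0.2005 0.0719] [ 0.2 -0.5  0.3]
0.0695 [0.5401 0.2005 0.0693] [-0.1 -1.1 -0.1]
0.067 [0.5401 0.2005 0.0668] [-1.   0.9  0.6]
0.0645 [0.5401 0.2005 0.0644] [-0.2 -0.3 -0.2]
0.062 [0.5401 0.2005 0.0618] [-0.3 -0.4 -0.1]
0.0595 [0.5401 0.2005 0.0593] [ 0.3 -0.7 -0.6]
0.057 [0.5401 0.2005 0.0568] [ 0.5 -0.5 -0.2]
0.0545 [0.5401 0.2005 0.0543] [0.4 0.6 0.3]
0.052 [0.5406 0.2007 0.0532] [-9.9 -0.8 27.1]
18.3583 0.0260212766772298
```

The sleeve is home: it stopped on the block at TCP z ≈ 0.0533, and 0.0535 was expected. Next is the slide, with force monitored.

```bash
cat > sl.py <<'E'
from h import *
a=np.radians(1.3);d=np.array([np.sin(a),-np.cos(a),0]);p0=np.array([.5402,.2005,.0537])
robot.move_linear(p0,.02);robot.hold(.1);print(np.round(robot.read_wrist_force(),1))
s=0.;base=[];log=[]
def step(s,v):
    robot.move_linear(p0+d*s,v);f=robot.read_wrist_force();t=robot.read_tool_pos()
    return -(f@d),f,(t-p0)@d
for s in np.arange(.005,.0501,.005):
    r,f,t=step(s,.03);print(round(s*1e3,1),round(t*1e3,2),round(r,1),np.round(f,1))
    base.append(r)
    if r>14: raise SystemExit("hard")
b=np.median(base[1:])
while s<.112 and robot.read_clock()<36:
    ds=.001 if r<b+2.5 else .0004
    s+=ds;r,f,t=step(s,.015);print(round(s*1e3,1),round(t*1e3,2),round(r,1))
    if r>b+7: break
print("base",b,np.round(f,1),robot.read_clock(),robot.read_tool_pos())
E
python3 sl.py
```

```text
[-0.3 -0.2  0.9]
5.0 5.43 0.1 [ 0.4  0.1 -0.5]
10.0 10.44 -0.6 [ 0.2 -0.6 -0.2]
15.0 15.4 -0.8 [ 0.2 -0.8 -0.1]
20.0 20.45 -0.0 [ 0.2 -0.  -0.4]
25.0 25.46 0.3 [ 0.2  0.3 -0. ]
30.0 30.41 -0.8 [ 0.1 -0.8 -0.2]
35.0 35.41 -0.6 [-0.2 -0.6 -0.5]
40.0 40.43 0.1 [-0.5  0.1 -0.2]
45.0 45.43 0.6 [-0.8  0.6 -1. ]
50.0 50.43 -0.2 [-0.4 -0.2 -0.5]
51.0 51.02 0.3
52.0 51.87 3.3
52.4 52.33 3.0
52.8 52.83 3.5
53.2 53.25 2.3
53.6 53.65 3.5
54.0 54.07 2.6
54.4 54.43 2.3
54.8 54.84 2.7
55.2 55.25 2.0
56.2 56.34 2.8
56.6 56.66 2.1
57.6 57.76 3.7
58.0 58.02 2.6
58.4 58.41 3.6
58.8 58.85 2.9
59.2 59.27 3.0
59.6 59.66 3.8
60.0 60.04 3.0
60.4 60.48 3.7
60.8 60.85 2.3
61.2 61.24 2.6
61.6 61.7 3.2
62.0 62.06 3.3
62.4 62.44 2.6
62.8 62.83 3.2
63.2 63.25 3.6
63.6 63.66 3.3
64.0 64.07 4.0
64.4 64.42 3.3
64.8 64.83 1.8
65.8 65.94 3.2
66.2 66.21 3.1
66.6 66.57 3.7
67.0 67.07 3.2
67.4 67.44 3.1
67.8 67.86 4.4
68.2 68.24 3.2
68.6 68.67 4.0
69.0 69.02 2.7
69.4 69.46 3.5
69.8 69.85 3.1
70.2 70.25 2.9
70.6 70.63 3.8
71.0 71.02 3.6
71.4 71.45 3.6
71.8 71.81 3.1
72.2 72.21 3.5
72.6 72.66 3.5
73.0 73.04 3.8
73.4 73.44 4.0
73.8 73.84 4.0
74.2 74.24 3.4
74.6 74.67 3.5
75.0 75.07 4.4
75.4 75.47 3.6
75.8 75.87 3.6
base -0.2194364489917134 [-1.8  3.6 -2.2] 36.125 [0.54192885 0.12465068 0.0537094 ]
```

```bash
python3 - <<'E'
from h import *
t=get_image("top");w=get_image("wrist");s=get_image("scene");print(robot.read_clock())
a=cv2.resize(s[170:290,280:420],(560,480),interpolation=2);cv2.imwrite("pics/g_scene_raw.png",s);cv2.imwrite("pics/g_top_raw.png",t)
b=cv2.resize(t[215:265,225:355],(800,308),interpolation=2);b=cv2.resize(t[215:265,280:355],(240*3//3,160),interpolation=2)
o=np.zeros((480,800,3),np.uint8);o[:,:560]=a;o[:160,560:]=b;o[200:380,560:]=cv2.resize(w,(240,180));cv2.imwrite("pics/g.png",o)
E
```

```text
36.275
```

View pics/g.png

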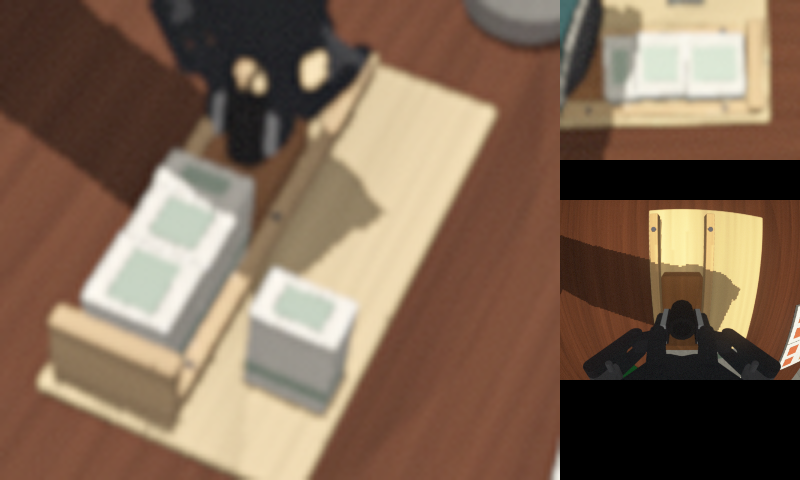

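All three cartons are touching each other, and a few millimetres remain to the fence. I'll continue in small steps until the force rises above the roughly 3.5 N friction.

```bash
python3 - <<'E'
from h import *
a=np.radians(1.3);d=np.array([np.sin(a),-np.cos(a),0]);p0=np.array([.5402,.2005,.0537])
s=.0758;r=0
while robot.read_clock()<41.8 and s<.112:
    s+=.0005;robot.move_linear(p0+d*s,.02);f=robot.read_wrist_force();r=-(f@d)
    print(round(s*1e3,1),round((robot.read_tool_pos()-p0)@d*1e3,2),round(r,1))
    if r>7.5: break
print(robot.read_clock(),np.round(f,1))
cv2.imwrite("pics/e_scene.png",get_image("scene"));cv2.imwrite("pics/e_top.png",get_image("top"))
E
```

```text
76.3 76.34 3.7
76.8 76.87 4.2
77.3 77.33 3.3
77.8 77.86 2.6
78.3 78.38 3.5
78.8 78.85 3.4
79.3 79.34 3.4
79.8 79.54 5.2
80.3 79.64 7.9
38.525 [-0.3  7.9 -1.9]
```

The row hit a firm stop at 79.6 mm of travel with 7.9 N. Now I'll release the sleeve, back off straight up, and check.

```bash
python3 - <<'E'
from h import *
hand.set_gripper(.055,20);print(robot.read_clock(),np.round(robot.read_wrist_force(),1))
t=robot.read_tool_pos();robot.move_linear([t[0],t[1],.15],.12)
m=camera_model("wrist");w=get_image("wrist");s=get_image("scene");print(robot.read_clock())
st=np.array([.5402,.2005,0])+.0796*np.array([.0227,-.9997,0]);q=proj_wrist(st+[0,0,.082],m);print(q,proj_wrist(st+[0,0,.037],m))
u,v=map(int,q);print(u,v)
cv2.imwrite("pics/f.png",np.hstack([cv2.resize(s[170:290,280:380],(400,480),interpolation=2),cv2.resize(w[max(v-120,0):max(v-120,0)+240,u-100:u+100],(400,480),interpolation=2)]))
E
```

```text
39.0167 [-0.5 -0.2  0.6]
40.0667
[323.28979336 252.0249528 ] [323.54346613 229.78439579]
323 252
```

View pics/f.png

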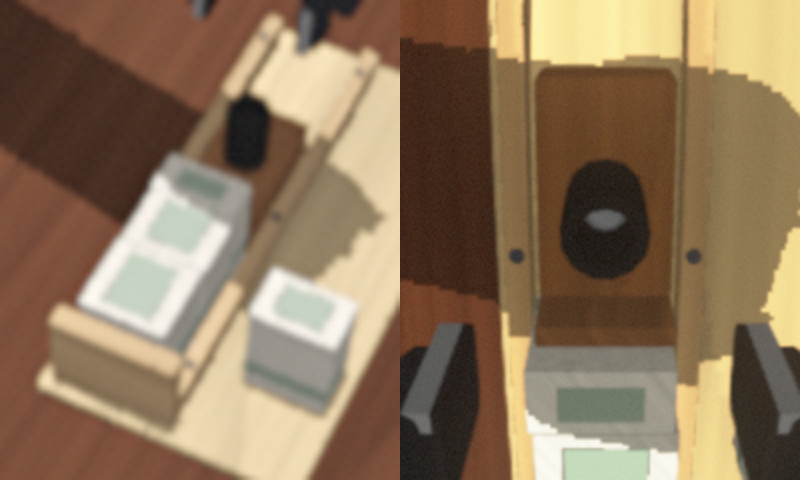

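The sleeve stands upright on the block with the stub visible in its bore, at about (605,220) in the right half. The row is closed up with no visible gaps, and the gripper is clear.

```bash
python3 -c "
from workcell import ticket,robot
print(ticket.hand_in())"
```

```text
the job is handed in; nothing more can be done
None
```

I've handed the job in at about 40 s: the sleeve is fully home on the stub, and the follower has closed the three cartons up against the fence with about 8 N of push. In the final pictures the sleeve is still on and the gripper is clear; the judge's result was not shown.

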